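Count the finished batch under the dust cover

TASK

The batch of roller arms is finished: on the batch counter with the yellow cover, slide the cover all the way aside, press the green button beneath it fully in and let it go, then slide the cover fully shut again. Leave the cover of the other counter, the blue one, as it is.

Things in the scene. Friction and masses are not known exactly. Their poses are not given: they have to be found in the camera images.
- batch: Batch counter with the yellow cover: grey housing fixed to the bench, about 130 mm (x) by 200 mm (y) by 45 mm high, black display and two lamps on the -x strip of its top. Origin: centre of its underside, on the table. y: the direction in which its cover opens; z up.
- batch_grip (a point): Centre of the black upright fin on the middle of the yellow cover: 44 mm long (counter's x), 12 mm thick (counter's y), 34 mm tall. The point is 81 mm above the table, 14 mm below the fin's top, 20 mm above the yellow cover plate (84 x 84 mm). Pinch the fin across its thickness or push it, from above. Axes are the counter's: y is the cover's opening direction, z up.
- batch_cover (a joint): Yellow cover's position in m: 0 fully shut (fin directly over the button), 0.088 fully aside at its stop, moving along the counter's +y. About 1.5 N of friction; it stays where it is left. At the start shut or up to 20 mm ajar. The button is wholly clear from 0.06 on.
- batch_button_top (a point): Centre of the top face of the round green push button (34 mm diameter) of the yellow-covered counter, 53 mm above the table and 8 mm above the housing's top when out; hidden under the cover (underside 4 mm above it) until that is slid aside. Axes are the counter's (y = opening direction of the cover, z up).
- batch_button (a joint): Travel of that button in m: 0 out, 0.006 fully in, downwards; a spring needs about 1 N to start and 4 N fully in, and pushes it out again when released.
- scrap_grip (a point): The same point on the fin of the other counter, identical but with a blue cover. Not to be slid. The two counters may stand in either place.
Things that resemble listed ones, but are neither listed nor needed, are in the scene too. What is shaped like the batch but brown or orange is not meant.

How it is judged:
By the outcome, as a careful person would: the job done as asked, in the order asked, and still so for the second after the job is handed in, with the robot touching nothing.
It also fails if it takes over 51 s, if anything falls off the work surface, if the arm or the gripper's body presses on something with over 40 N, if the wrist force passes 120 N, or if a joint passes its speed limit or range.

ROBOT

A 6-joint arm with a two-finger parallel gripper is mounted at the origin on the work surface. World frame = base frame: x ahead of the robot, y to its left, z up, the work surface at z = 0. Lengths are in m, angles in rad, forces in N, time in s.
With the tool pointing down it reaches from about 0.2 to 0.875 m from the base axis. Payload 3.4 kg.
Tool frame: the origin (TCP) lies between the finger pads; the fingertips stand 22 mm ahead of it and the grasp point (between the pads) lies 3 mm ahead of it; z points along the fingers, y is the line along which they close (so a half turn about z gives the same grasp; the last joint's range is limited). The gripper opens to 94 mm and grips with 3 to 60 N. Pads are 16 mm wide; open, the fingers measure 119 mm over their backs; the gripper's body (75 mm by 177 mm) begins 78 mm behind the grasp point.
Start: joints at [1.006, 0.276, 1.505, -0, 1.361, -0.121], TCP at [0.247, 0.519, 0.227] pointing down, gripper open.
Joint ranges: [-2.89, 2.89], [-0.75, 2.08], [0.22, 2.7], [-1.18, 4.32], [0.11, 2.71], [-2.7, 2.7]. Speed limits (rad/s): [2.57, 2.57, 3.14, 3.14, 3.14, 3.14].

INTERFACE

Orientations are given as a rotation vector (axis times angle).
In Python, from cell import env, grab_frame, camera_params, order, finder gives the robot as it stands.
- The arm moves only by the tool play_rows, never from a script. Its argument "commands" is one flat list of numbers, 4 for each row, row after row: the shift along the tool's x, y, z in cm, then the turn about the tool's z in degrees. A call has 1 to 20 rows; each row is the pose to reach, as a shift and turn from the pose commanded when the call began, along the tool's axes at that moment; what a row does not reach only later rows make up. A row lasts 1/8 s, in which the tool goes at most 62.5 mm and 10.7 degrees, less where a joint would pass 70% of its speed; a pose out of reach is approached as far as the arm can. A call with a gripper value outside its range is refused whole. "jaw" is the closure, from 0 (fully open) to 1 (shut), set as the call begins (left out, the last holds). The fingers move at their own pace and stop on an object; the grip force is fixed at half the most. Time passes only in rows, so rows that repeat a pose let the fingers close. It gives the time, the measured TCP pose, the force, the opening and the grip force at its end, in the units of the state.
- env.get_obs(): the state, without advancing time (a new reading comes with each control period).
- grab_frame(name): name is "side" or "top" or "wrist"; returns the picture (384x512x3 uint8, red, green, blue); there is no depth.
- camera_params(name): a dict with "fx", "fy", "cx", "cy" (pixels), "world_to_cam" (4x4, takes a point from world to camera coordinates). Camera axes: x right, y up, looking along -z (the intrinsics and any distortion apply to the point x, -y, -z); pixel columns grow to the right and rows downward; lengths in m; the calibration is good to about 2 mm. The wrist camera is an equidistant fisheye: a pixel r from the principal point sees the ray r / f radians off the axis. A picture is of the moment at which its call begins: read the wrist's pose just before it. camera_params takes no time and is no camera call; for the wrist camera it gives the pose at the moment of the call.
- order.finish_job(): hands the job in; it is judged then, once.
Trained networks look in the newest picture that a camera, given by its name, has taken for a name from the list of things; names that differ only in an ending like _2 or _b are one class to them, and where a whole thing is asked for, a point or a joint stands for the part that bears it (a point fixed in the world has none). Each returns a list of dicts, best first, with "conf" (0 to 1); they miss things now and then, are a little off and sometimes report something else, mostly with a low value. They report only what shows in the picture. A call takes as long as a camera call. They do not tell look-alikes from the thing itself.
- finder.boxes_of(camera, name): "location" ([row, column] in pixels, amid what is visible of it).
The state is a dict: "t": time; "joint_pos": joint angles; "qvel": joint speeds; "tau": joint torques, N m; "eef_pos": TCP position; "tool_rot": TCP orientation; "wrist_force": force on the tool from outside, world axes, zero at the start; "moment": the same for the moment, N m; "gripper_width": finger opening in m; "grip_force": force on a finger pad.
Only numpy, scipy, OpenCV 4.12 (cv2) and the standard library are available. Lean on these libraries where they do the work, as an engineer would, in place of code of your own. Each camera call takes 0.05 s, during which the arm holds its last target. There are 200 camera calls.

## Working session

There is one attempt and no reset: what is moved stays moved. The work goes in short steps, Python scripts to look and compute and a tool call to move; the robot and the scene stay as the last step left them, time stands still between calls to the robot, and variables do not carry over. Pictures are saved under pics/ and viewed, at most 10 in all, crops included, and the job is handed in when it is done.

Besides the shell and the picture viewer there is one more tool, called after "Request:" as name(argument=value, ...) on one line, values as JSON. play_rows: Moves the arm, as the interface text tells. Its arguments: {"type":"object","properties":{"commands":{"type":"array"},"jaw":{"type":"number"}},"required":["commands"]}

```bash
mkdir -p pics; python3 - <<'E'
from cell import env, grab_frame, camera_params, finder
import cv2, numpy as np
o=env.get_obs(); print(o['t'],o['eef_pos'],o['tool_rot'])
ims=[]
for c in ('top','side'):
    im=grab_frame(c); ims.append(im)
    for n in ('batch','batch_grip','scrap_grip'):
        print(c,n,[(np.round(d['location']),round(d['conf'],2)) for d in finder.boxes_of(c,n)][:5])
    p=camera_params(c); print({k:(np.round(v,3).tolist()) for k,v in p.items()})
    cv2.imwrite(f'pics/{c}0.png',im[:,:,::-1])
E
```

```text
0.0 [0.24662044 0.51886904 0.2266359 ] [-6.91345414e-01 -3.06395753e+00  2.56994882e-03]
top batch [(array([134., 164.]), 0.86), (array([278., 141.]), 0.75), (array([260., 379.]), 0.56), (array([124., 182.]), 0.43)]
top batch_grip [(array([278., 162.]), 0.83), (array([126., 182.]), 0.67), (array([134., 171.]), 0.38)]
top scrap_grip [(array([138., 334.]), 0.63)]
{'fx': 376.986, 'fy': 376.986, 'cx': 257.112, 'cy': 188.716, 'world_to_cam': [[-0.027, -1.0, -0.003, -0.011], [0.987, -0.027, 0.161, -0.466], [-0.161, 0.001, 0.987, -0.742], [0.0, 0.0, 0.0, 1.0]]}
side batch [(array([181., 352.]), 0.77), (array([250., 116.]), 0.68), (array([343., 239.]), 0.6)]
side batch_grip [(array([159., 369.]), 0.88), (array([220., 127.]), 0.62), (array([309., 254.]), 0.58)]
side scrap_grip [(array([151., 243.]), 0.67), (array([247., 115.]), 0.5)]
{'fx': 387.344, 'fy': 387.344, 'cx': 250.403, 'cy': 189.686, 'world_to_cam': [[-0.824, -0.567, -0.002, 0.339], [0.333, -0.488, 0.807, -0.234], [-0.458, 0.664, 0.591, -0.567], [0.0, 0.0, 0.0, 1.0]]}
```

View pics/top0.png

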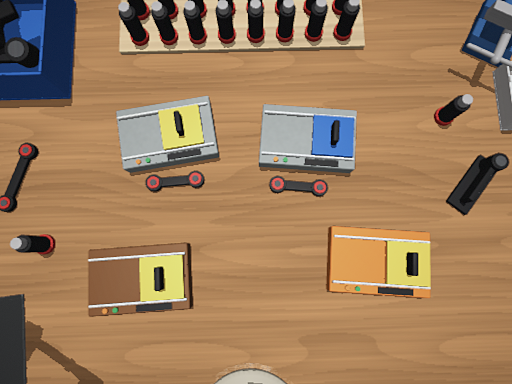

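View pics/side0.png

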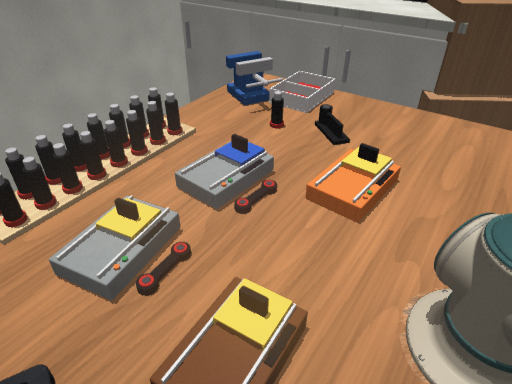

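The top view shows the candidates as (row, col): grey with yellow cover (134,168), grey with blue (138,308), brown with yellow (278,141) and orange with yellow (260,379). I choose the grey one with the yellow cover, fin near (124,180) in top and (209,127) in side. Its display strip faces the robot, so it opens towards image left (world +y).

```bash
python3 - <<'E'
import cv2, numpy as np
a=cv2.imread('pics/top0.png')[85:185,105:230]; b=cv2.imread('pics/side0.png')[185:305,45:195]
a=cv2.resize(a,None,fx=5,fy=5,interpolation=cv2.INTER_CUBIC)
for i in range(0,125,25): cv2.putText(a,str(105+i),(i*5,10),0,.4,(0,0,255)); cv2.line(a,(i*5,0),(i*5,500),(0,0,255),1)
for i in range(0,100,25): cv2.putText(a,str(85+i),(0,i*5+10),0,.4,(0,0,255)); cv2.line(a,(0,i*5),(625,i*5),(0,0,255),1)
cv2.imwrite('pics/crop.png',a)
E
```

```text
(no output)
```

View pics/crop.png

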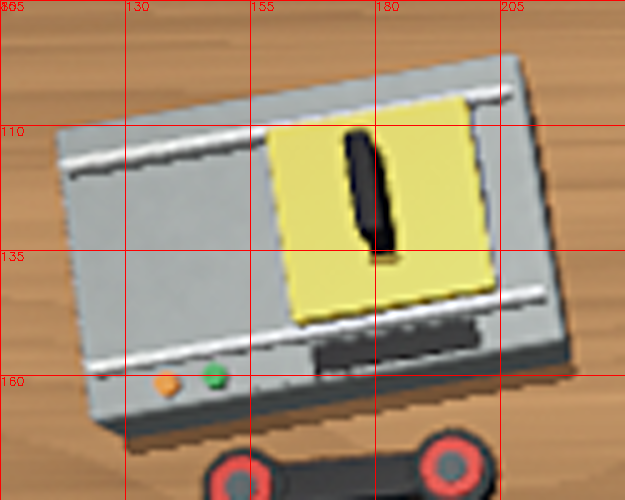

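Confirmed: a grey housing with the yellow cover, fin top around (120,178), and lamps and display on the robot side. Now I'll compute its pose.

```bash
cat > h.py <<'E'
import numpy as np, cv2
from cell import env, grab_frame, camera_params, finder
from scipy.spatial.transform import Rotation as R
def ray(p,u,v):
    M=np.array(p['world_to_cam']); d=np.array([(u-p['cx'])/p['fx'],-(v-p['cy'])/p['fy'],-1])
    return -M[:3,:3].T@M[:3,3], M[:3,:3].T@d
def at(p,u,v,z):
    o,d=ray(p,u,v); return o+d*(z-o[2])/d[2]
def rowcmd(target,yaw_axis=None):
    o=env.get_obs(); T=R.from_rotvec(o['tool_rot']); return T.inv().apply(np.array(target)-o['eef_pos'])*100
E
python3 - <<'E'
from h import *
p=camera_params('top')
H=np.array([at(p,u,v,.045) for u,v in [(116.5,111),(208.5,96.5),(218.5,153),(123.5,169.5)]])
C=np.array([at(p,u,v,.061) for u,v in [(158.5,111.5),(198.5,105),(204,142.5),(165,150)]])
F=np.array([at(p,u,v,z) for u,v,z in [(176.5,110.5,.095),(181.5,135,.095)]])
for X in (H,C):
    e=(X[0]+X[3]-X[1]-X[2])/2; f=(X[0]+X[1]-X[2]-X[3])/2
    print(X.mean(0),np.linalg.norm(e),np.linalg.norm(f),np.degrees(np.arctan2(e[1],e[0])),np.degrees(np.arctan2(f[1],f[0])))
print(F)
e=(H[0]+H[3]-H[1]-H[2]);e/=np.linalg.norm(e); print('rel cover',(C.mean(0)-H.mean(0))@e)
c=C.mean(0);c[2]=.081
T=R.from_rotvec(env.get_obs()['tool_rot']).as_matrix();print(T.round(3),rowcmd(c),rowcmd([c[0],c[1],.13]))
# side check
ps=camera_params('side');M=np.array(ps['world_to_cam']);q=M[:3,:3]@c+M[:3,3];print(ps['cx']+ps['fx']*q[0]/-q[2],ps['cy']-ps['fy']*q[1]/-q[2])
E
```

```text
[0.59008206 0.16255612 0.045     ] 0.1983485028970315 0.12767884759853992 98.21692689884136 8.744495510207264
[0.59475745 0.12851209 0.061     ] 0.08245496934410625 0.08302314728189686 98.89466974562606 8.89819612244649
[[0.61769333 0.13172377 0.095     ]
 [0.56694965 0.12152029 0.095     ]]
rel cover -0.03436275448553488
[[-0.903  0.429 -0.   ]
 [ 0.429  0.903 -0.   ]
 [ 0.    -0.    -1.   ]] [-48.19806418 -20.35342257  14.63841964] [-48.19794939 -20.35423451   9.7384197 ]
127.32597505916543 207.74470984334852
```

Request:
play_rows(commands=[-12,-5,3,-10,-24,-10,5,-20,-36,-15,7,-30,-48.2,-20.4,7,-34,-48.2,-20.4,7,-34,-48.2,-20.4,7,-34,-48.2,-20.4,7,-34,-48.2,-20.4,7,-34,-48.2,-20.4,7,-34,-48.2,-20.4,7,-34,-48.2,-20.4,7,-34,-48.2,-20.4,7,-34,-48.2,-20.4,7,-34], jaw=0)

```text
t: 2.02
eef_pos: [0.594, 0.1293, 0.1579]
tool_rot: [-0.237, 3.132, 0.0]
wrist_force: [0.3, 0.2, -0.1]
gripper_width: 0.0939
grip_force: 0.0
```

```bash
python3 - <<'E'
from h import *
c=[.5948,.1285,.088]
o=env.get_obs();print(o['t'],o['eef_pos'],R.from_rotvec(o['tool_rot']).as_matrix().round(3)[:,1],rowcmd(c),o['wrist_force'])
im=grab_frame('wrist'); cv2.imwrite('pics/w1.png',im[:,:,::-1])
print(finder.boxes_of('wrist','batch_grip'))
p=camera_params('wrist');M=np.array(p['world_to_cam'])
for P in ([.5948,.1285,.095],[.5948,.1285,.061]):
    q=M[:3,:3]@P+M[:3,3];v=np.array([q[0],-q[1],-q[2]]);r=np.hypot(v[0],v[1]);k=np.arctan2(r,v[2])/r*p['fx'];print(p['cx']+k*v[0],p['cy']+k*v[1])
E
```

```text
2.025 [0.59396531 0.12926636 0.15789814] [-0.151  0.989  0.   ] [-0.068078   -0.08989957  6.98982297] [ 0.33958017  0.21635848 -0.05374635]
[{'location': [196.4, 258.3], 'conf': 0.79}]
258.2901596385885 211.75968953343565
258.2441964607242 199.5803665160877
```

View pics/w1.png

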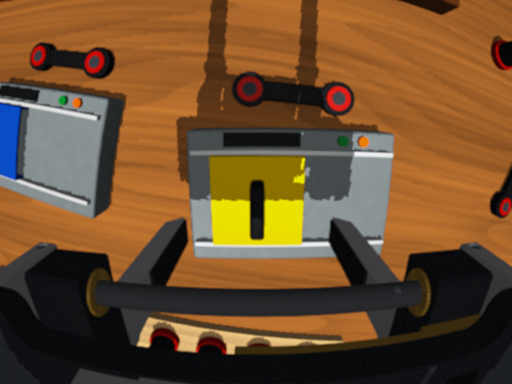

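The wrist view shows the fin at (209,258), between the fingers and aligned with the counter; the projection agrees. I'll descend and pinch.

Request:
play_rows(commands=[0,0,2.5,0,0,0,5,0,0,0,6.5,0,0,0,6.8,0,0,0,6.8,0,0,0,6.8,0])

```text
t: 2.88
eef_pos: [0.5953, 0.1282, 0.0904]
tool_rot: [-0.235, 3.131, 0.0]
wrist_force: [1.1, -0.8, 0.1]
gripper_width: 0.0941
grip_force: 0.0
```

Request:
play_rows(commands=[0,0,0,0,0,0,0,0,0,0,0,0,0,0,0,0,0,0,0,0,0,0,0,0,0,0,0,0,0,0,0,0], jaw=1)

```text
t: 3.88
eef_pos: [0.5946, 0.1281, 0.0895]
tool_rot: [-0.235, 3.133, 0.0]
wrist_force: [-0.1, 0.0, 0.6]
gripper_width: 0.0174
grip_force: 0.0
```

Request:
play_rows(commands=[0,0,0,0,0,0,0,0,0,0,0,0,0,0,0,0,0,1,0,0,0,2,0,0,0,3,0,0,0,4,0,0,0,5,0,0,0,6,0,0,0,6.8,0,0,0,6.8,0,0,0,6.8,0,0])

```text
t: 5.5
eef_pos: [0.5843, 0.1962, 0.0895]
tool_rot: [0.235, -3.133, -0.002]
wrist_force: [-0.2, 0.4, -0.7]
gripper_width: 0.0118
grip_force: 30.0
```

Request:
play_rows(commands=[0,0.4,0,0,0,0.8,0,0,0,0.8,0,0,0,0.8,0,0])

```text
t: 6.0
eef_pos: [0.5838, 0.1999, 0.0895]
tool_rot: [-0.236, 3.133, -0.009]
wrist_force: [1.0, -8.2, 0.0]
gripper_width: 0.012
grip_force: 30.0
```

The 8 N reaction means the cover is at its stop. I'll release, rise and look at the button.

Request:
play_rows(commands=[0,-0.4,0,0,0,-0.4,0,0,0,-0.4,0,0,0,-0.4,0,0,0,-0.4,0,0], jaw=0.5)

```text
t: 6.62
eef_pos: [0.5839, 0.1996, 0.0895]
tool_rot: [-0.235, 3.133, 0.0]
wrist_force: [-0.1, 0.3, -0.7]
gripper_width: 0.0471
grip_force: 0.0
```

Request:
play_rows(commands=[0,0,-2,0,0,0,-5,0,0,-2,-6,0,0,-5,-6,0,0,-8.4,-6,0,0,-8.4,-6,0,0,-8.4,-6,0,0,-8.4,-6,0,0,-8.4,-6,0], jaw=1)

```text
t: 7.75
eef_pos: [0.5962, 0.117, 0.1494]
tool_rot: [0.237, -3.133, -0.0]
wrist_force: [0.3, -1.1, -0.5]
gripper_width: 0.0004
grip_force: 0.0
```

```bash
python3 - <<'E'
from h import *
o=env.get_obs();print(o['t'],o['eef_pos'],o['gripper_width'])
im=grab_frame('wrist'); cv2.imwrite('pics/w2.png',im[:,:,::-1])
p=camera_params('wrist');M=np.array(p['world_to_cam'])
b=finder.boxes_of('wrist','batch_button_top');print(b)
def wz(u,v,z):
    a=np.array([u-p['cx'],v-p['cy']]);r=np.hypot(*a);th=r/p['fx'];d=np.array([a[0]/r*np.sin(th),-a[1]/r*np.sin(th),-np.cos(th)])
    O=-M[:3,:3].T@M[:3,3];D=M[:3,:3].T@d;return O+D*(z-O[2])/D[2]
hsv=cv2.cvtColor(im,cv2.COLOR_RGB2HSV);m=cv2.inRange(hsv,(45,90,40),(85,255,255))
n,l,s,c=cv2.connectedComponentsWithStats(m)
for i in range(1,n):
    if s[i,4]>60: print(s[i],c[i],wz(*c[i],.053))
cv2.imwrite('pics/w2c.png',im[:,:,::-1])
t=grab_frame('top');cv2.imwrite('pics/t2.png',cv2.resize(t[85:185,105:230,::-1],None,fx=4,fy=4))
E
```

```text
7.75 [0.59624048 0.11703496 0.14937583] 0.0003698692584633295
[{'location': [200.8, 253.7], 'conf': 0.84}]
[63 94  9 10 72] [66.88888889 98.16666667] [ 0.52426211 -0.08320612  0.053     ]
[353 137  12  11 104] [358.31730769 141.78846154] [0.53096372 0.19631223 0.053     ]
[ 234  183   39   38 1119] [252.99016979 201.82394996] [0.59946638 0.11219192 0.053     ]
```

View pics/w2.png

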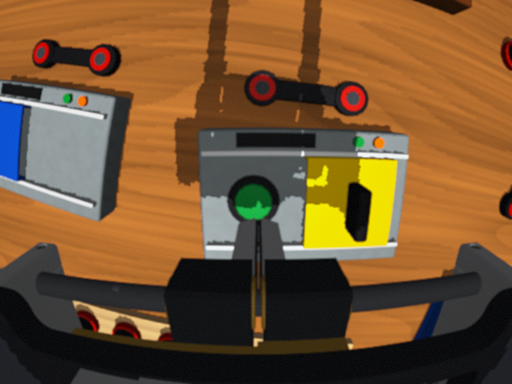

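The wrist view shows the green button uncovered at (202,253), with the cover fully aside. The measured centre (0.599,0.112) agrees with the stop position minus 88 mm. Pressing now.

Request:
play_rows(commands=[-0.1,-0.5,3,0,-0.1,-0.5,6,0,-0.1,-0.5,6.8,0,-0.1,-0.5,7.3,0,-0.1,-0.5,7.7,0,-0.1,-0.5,8.0,0,-0.1,-0.5,8.2,0,-0.1,-0.5,8.2,0,-0.1,-0.5,8.2,0])

```text
t: 9.02
eef_pos: [0.5988, 0.1117, 0.0692]
tool_rot: [-0.235, 3.13, 0.0]
wrist_force: [-1.4, -0.3, 7.7]
gripper_width: 0.0004
grip_force: 3.8
```

Request:
play_rows(commands=[0,0,0.2,0,0,0,0.3,0,0,0,0.3,0,0,0,0.3,0])

```text
t: 9.52
eef_pos: [0.5988, 0.1117, 0.0688]
tool_rot: [-0.235, 3.129, 0.0]
wrist_force: [-5.9, 0.4, 21.4]
gripper_width: 0.0003
grip_force: 10.6
```

Request:
play_rows(commands=[0,0,-1,0,0,0,-3,0,0,0,-7,0,0,4,-8.3,0,0,8.9,-8.3,0,0,8.9,-8.3,0,0,8.9,-8.3,0,0,8.9,-8.3,0,0,8.9,-8.3,0])

```text
t: 10.65
eef_pos: [0.5851, 0.1984, 0.1473]
tool_rot: [0.233, -3.133, 0.0]
wrist_force: [0.2, -0.6, 0.5]
gripper_width: 0.0004
grip_force: 0.0
```

Fully pressed, since the force rose to 21 N at the bottom. Next I'll grip the fin again.

Request:
play_rows(commands=[0,0.1,0,0,0,0.1,0,0,0,0.1,0,0,0,0.1,0,0,0,0.1,0,0,0,0.1,2,0,0,0.1,4,0,0,0.1,5.3,0,0,0.1,5.7,0,0,0.1,5.7,0], jaw=0.5)

```text
t: 11.9
eef_pos: [0.5849, 0.2006, 0.0906]
tool_rot: [-0.235, 3.133, 0.0]
wrist_force: [0.0, -0.5, 0.7]
gripper_width: 0.0468
grip_force: 0.0
```

Request:
play_rows(commands=[0,0,0,0,0,0,0,0,0,0,0,0,0,0,0,0,0,0,0,0,0,0,0,0,0,0,0,0], jaw=1)

```text
t: 12.78
eef_pos: [0.5849, 0.1999, 0.0907]
tool_rot: [-0.235, 3.132, -0.002]
wrist_force: [0.7, -3.9, 2.5]
gripper_width: 0.0118
grip_force: 30.0
```

Slide shut by 88 mm, easing gently onto the stop.

Request:
play_rows(commands=[0,-1,0,0,0,-2,0,0,0,-3,0,0,0,-4,0,0,0,-5,0,0,0,-6,0,0,0,-7,0,0,0,-8,0,0,0,-8.6,0,0,0,-9.0,0,0,0,-9.2,0,0,0,-9.2,0,0,0,-9.2,0,0])

```text
t: 14.4
eef_pos: [0.5982, 0.1125, 0.0907]
tool_rot: [-0.233, 3.133, 0.009]
wrist_force: [-2.0, 10.8, 4.4]
gripper_width: 0.0117
grip_force: 30.0
```

Request:
play_rows(commands=[0,0,0,0,0,0.2,0,0,0,0.2,0,0,0,0.2,0,0,0,0.2,0,0,0,0.2,0,0], jaw=0.5)

```text
t: 15.15
eef_pos: [0.5982, 0.1114, 0.0904]
tool_rot: [-0.235, 3.133, -0.0]
wrist_force: [0.4, -0.3, -0.6]
gripper_width: 0.0468
grip_force: 0.0
```

Request:
play_rows(commands=[0,0,-2,0,0,0,-5,0,0,0,-10,0,15,0,-10,0,15,0,-10,0,15,0,-10,0,15,0,-10,0,15,0,-10,0])

```text
t: 16.15
eef_pos: [0.4515, 0.0892, 0.1909]
tool_rot: [-0.234, 3.13, 0.0]
wrist_force: [-0.4, -0.4, 0.6]
gripper_width: 0.0469
grip_force: 0.0
```

```bash
python3 - <<'E'
from h import *
o=env.get_obs();print(o['t'],o['eef_pos'],o['wrist_force'])
t=grab_frame('top');cv2.imwrite('pics/t3.png',np.hstack([cv2.resize(t[80:190,105:370,::-1],None,fx=3,fy=3)]))
E
```

```text
16.15 [0.45152055 0.08920002 0.19091553] [-0.40478467 -0.39709983  0.61427928]
```

View pics/t3.png

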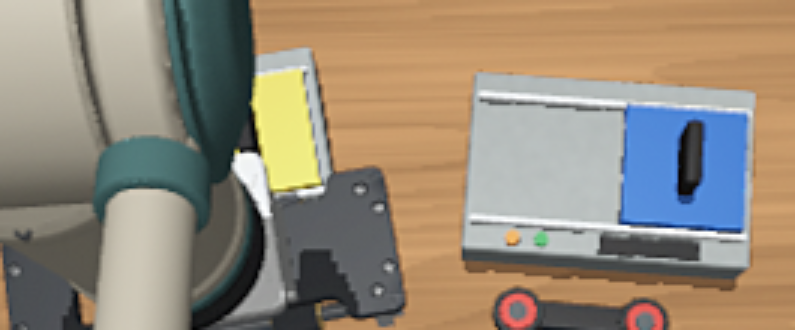

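The yellow cover's right edge, near column 209, has moved about 7 px (15 mm) past its starting position, so the cover is at its shut stop. The blue cover is untouched.

```bash
python3 -c "
from cell import order
print(order.finish_job())"
```

```text
the job is handed in; nothing more can be done
None
```

I slid the yellow cover to its stop, pressed the green button fully in and let it go, then slid the cover fully shut; the blue cover was not touched, and the job was handed in at about 16 s.

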